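# Find the full egg with the tongs and hold it up

### The job

One of the two duck eggs in the wooden rack is full, the other only a blown-out empty shell, and they look the same. Pick up the kitchen tongs, lift each egg in turn right out of its hole with them to feel its weight (never touch an egg with the gripper itself), set the empty one back upright in a hole of the rack, and finish with the full, heavier egg held in the tongs at least 10 cm above where it stood. The program ends while still holding it there: do not put it down, and leave the other things on the worktop alone.

Things in the scene. Friction and masses are not known exactly. Their poses are not given: they have to be found in the camera images.
- tongs_grip (a point): Midway between the tongs' two blue grip plates, 17 mm above the tongs' underside; x along the tongs to the jaws, y the line along which they are squeezed, z up. Plates 40 mm long, 34 mm high (2 to 36 mm above the underside); 58 mm over their outer faces open, 42 to 44 mm on an egg. Take both plates from above; squeezed to 51-56 mm the tongs are carried with open jaws.
- tongs_jaws (a point): Midway between the tongs' jaws, 95 mm along +x from the grip point, same height and axes: bring it to an egg's centre, then squeeze. Jaws: shallow upright V plates (hollow sides face each other), 36 mm long, 30 mm high (15 mm above and below this point); at their tips 68 mm apart open (egg: 46 mm), 85 mm over their backs.
- tongs_arm_l (a joint): Closing angle of the left tongs arm (rad): 0 open, about 0.09 when the jaws hold an egg, up to 0.17 empty and shut. Both arms move alike; a spring opens them. The arms turn about a pin 80 mm behind the grip point.
- egg_p_center (a point): Centre of one pale grey-green duck egg, upright: 46 mm across, 64 mm high, the point is half-way up; z up. Either this egg or the other is the full one (85 to 120 g); the empty shell weighs 12 to 21 g.
- egg_q_center (a point): Centre of the other egg, of the same size and look.
- egg_p: The egg of egg_p_center; origin at the lower end, 32 mm below the centre, z up along the egg.
- egg_q: The egg of egg_q_center; origin at the lower end, 32 mm below the centre, z up along the egg.
- tongs: Spring kitchen tongs, 200 mm long, 80 g, steel with blue plastic grip plates and jaws, lying flat. Origin on the underside below the grip point, axes as for tongs_grip. The spring pushes outward at the plates with 4 N (open) to 7 N (on an egg); 40 to 60 N of grip holds an egg firmly, and gripping harder does not harm it.
- rack: Wooden egg rack, fixed to the worktop: board 84 (x) by 190 (y) mm, top 36 mm above the worktop, 12 mm thick, with two 37 mm round through holes 95 mm apart along y, an egg standing in each and sinking about 13 mm below the board's top. Origin on the worktop under its middle.
- seat_left (a point): Where an egg's centre lies when it stands in the rack's +y hole (55 mm above the worktop).
- seat_right (a point): The same for the -y hole.
- mug: Bystander: striped mug, 86x120x100 mm, origin at its underside. Leave alone.
- jam_jar: Bystander: jam jar with a grey lid, 66 mm across, 88 mm high, origin at its underside. Leave alone.
- tin: Bystander: brown food tin, 57 mm across, 72 mm high, origin at its underside. Leave alone.
- jug: Bystander: small blue jug, 67x103x85 mm, origin at its underside. Leave alone.
Not all that is in view belongs to the job. Leave any orange look-alike of the egg_p alone.

How it is judged (in metres and radians):
On the way, in this order (a step that is already met when the one before it is completed fails the run):
1. the empty egg has been lifted clear of the rack in the tongs (the full one may be lifted before that too) (height (world z) of egg_q_center above 0.07 m and contact force between egg_q and rack below 0.02 N and contact force between egg_q and tongs above 0.05 N and contact force between egg_q and the arm below 0.05 N), for 0.2 s.
2. then (or again) the full egg has been lifted clear of the rack in the tongs (height (world z) of egg_p_center above 0.07 m and contact force between egg_p and rack below 0.02 N and contact force between egg_p and tongs above 0.05 N and contact force between egg_p and the arm below 0.05 N), for 0.2 s.
At the end, for the whole second after the job is handed in: The full egg is held still in the tongs (held by the gripper, which touches no egg), its centre over 150 mm above the worktop; the empty egg stands in a hole of the rack, centre within 12 mm sideways and 6 mm in height of the seat, tilt under 0.35 rad (height (world z) of egg_p_center above 0.15 m and contact force between egg_p and tongs above 0.5 N and contact force between egg_p and the arm below 0.05 N and contact force between egg_p and rack below 0.02 N and contact force between tongs and the fingers above 1 N and linear speed of egg_p below 0.05 m/s and (horizontal distance between egg_q_center and seat_left below 0.012 m or horizontal distance between egg_q_center and seat_right below 0.012 m) and height (world z) of egg_q_center between 0.049 and 0.061 m and angle between egg_q_center's own z axis and vertical below 0.35 rad and linear speed of egg_q below 0.03 m/s); the arm keeps its last pose, push and grip.
It fails at once if the gripper or arm touches an egg (contact force between any of egg_p, egg_q and the arm above 0.5 N).
It fails at once if an egg falls off the rack or out of the tongs (centre lower than 40 mm above the worktop) (height (world z) of any of egg_p_center, egg_q_center below 0.04 m).
It fails at once if a bystander is shifted by more than 30 mm (distance of any of mug, jam_jar, tin, jug from where it was at the start of the episode above 0.03 m).
It also fails if it takes over 58 s, if anything falls off the work surface, if the arm or the gripper's body presses on something with over 40 N, if the wrist force passes 120 N, or if a joint passes its speed limit or range.

### The arm

A 7-joint arm with a two-finger parallel gripper is mounted at the origin on a cart in front of the work surface, level with it; the furniture and walls round the work are solid. World frame = base frame: x ahead of the robot, y to its left, z up, the work surface at z = 0. Lengths are in mm, angles in rad, forces in N, time in s.
With the tool pointing down it reaches from about 400 to 925 mm from the base axis. Payload 5.6 kg.
Tool frame: the origin (TCP) lies at the very end of the fingers, on their centre line; the grasp point (between the pads) lies 19 mm behind it; z points along the fingers, y is the line along which they close (so a half turn about z gives the same grasp; the last joint's range is limited). The gripper opens to 85 mm and grips with 20 to 120 N. Pads are 22 mm wide; open, the fingers measure 114 mm over their backs; the gripper's body (76 mm by 85 mm) begins 54 mm behind the grasp point. The pads swing forward as they close: fully open they stand 13 mm farther back than shut.
Start: joints at [-0.849, 0.468, -0.012, 1.603, 0.006, 1.071, -0.056], TCP at [450.089, 468.965, 231.29] pointing down, gripper open.
Joint ranges: [-2.53, 2.53], [-0.31, 2.02], [-1.57, 1.55], [0.28, 2.44], [-1.29, 4.43], [0.15, 1.84], [-2.92, 2.92]. Speed limits (rad/s): [2.57, 2.57, 3.14, 3.14, 3.14, 3.14, 3.14].

### API

Orientations are given as a rotation vector (axis times angle).
In Python, from bench import manip gives the robot as it stands.
- The arm moves only by the tool send_rows, never from a script. Its argument "rows" is one flat list of numbers, 5 for each row, row after row: the closure, from -1 (fully open) to 1 (shut), then the shift along the tool's x, y, z in cm, then the turn about the tool's z in rad. In form: [hand, x, y, z, spin, hand, x, y, z, spin, ...]. A call has 1 to 12 rows; each row shifts and turns the commanded pose from where the row before left it, along the tool's axes as they then stand; what a row does not reach is not made up. A row lasts 1/8 s, in which the tool goes at most 62.5 mm and 10.7 degrees, less where a joint would pass 70% of its speed; a pose out of reach is approached as far as the arm can. A call is refused whole if a number of a shift passes 6.25 or a number of a turn 0.188, either way. A call with a gripper value outside its range is refused whole. The fingers move at their own pace and stop on an object; "newtons" is the grip in N (left out, the last holds). Time passes only in rows, so rows that do not move let the fingers close. It gives the time, the measured TCP pose, the force, the opening and the grip force at its end, in the units of the state.
- manip.observe(): the state, without advancing time (a new reading comes with each control period).
- manip.snapshot(name): name is "scene" or "top" or "wrist"; returns the picture (400x640x3 uint8, blue, green, red); there is no depth.
- manip.camera_info(name): a dict with "vfov" (degrees; the focal length in pixels is half the picture's height over the tangent of half this angle, whatever the lens; pixels are square), "cx", "cy" (the principal point, pixels), "k1" (the pictures are not rectified: a ray, as slopes to the right and down, at radius r is drawn at 1 + k1 r^2 times it, then the intrinsics apply), "xyz" and "rotation" of the camera in the world; the wrist camera has in their place "tool_from_camera" (4x4, takes a point from camera to tool coordinates, whose origin is the TCP and whose axes are the flange's). Camera axes: x right, y down, z forward; pixel columns grow to the right and rows downward; lengths in mm; the calibration is good to about 2 mm. A picture is of the moment at which its call begins: read the wrist's pose just before it. camera_info takes no time and is no camera call.
- manip.finish_job(): hands the job in; it is judged then, once.
The state is a dict: "time": time; "qpos": joint angles; "joint_vel": joint speeds; "joint_efforts": joint torques, N m; "ee_pos": TCP position; "eef_rot": TCP orientation; "force": force on the tool from outside, world axes, zero at the start; "ft_torque": the same for the moment, N m; "opening": finger opening in mm; "finger_force": force on a finger pad.
Only numpy, scipy, OpenCV 4.12 (cv2) and the standard library are available. Lean on these libraries where they do the work, as an engineer would, in place of code of your own. Each camera call takes 0.05 s, during which the arm holds its last target. There are 200 camera calls.

## Working session

There is one attempt and no reset: what is moved stays moved. The work goes in short steps, Python scripts to look and compute and a tool call to move; the robot and the scene stay as the last step left them, time stands still between calls to the robot, and variables do not carry over. Pictures are saved under pics/ and viewed, at most 10 in all, crops included, and the job is handed in when it is done.

Besides the shell and the picture viewer there is one more tool, called after "Request:" by a JSON object that holds its "api" and its "payload". send_rows: Moves the arm, as the interface text tells. Its arguments: {"type":"object","properties":{"rows":{"type":"array"},"newtons":{"type":"number"}},"required":["rows"]}

```bash
mkdir -p pics && cat > h.py <<'E'
import numpy as np, cv2
from bench import manip
from scipy.spatial.transform import Rotation as R
def cam(name):
    c=manip.camera_info(name); f=200/np.tan(np.radians(c["vfov"])/2)
    if name=="wrist":
        s=manip.observe(); T=np.eye(4); T[:3,:3]=R.from_rotvec(s["eef_rot"]).as_matrix(); T[:3,3]=s["ee_pos"]
        M=T@np.array(c["tool_from_camera"])
    else:
        M=np.eye(4); r=np.array(c["rotation"]); M[:3,:3]=r if r.shape==(3,3) else R.from_rotvec(r).as_matrix(); M[:3,3]=c["xyz"]
    return dict(f=f,cx=c["cx"],cy=c["cy"],k1=c["k1"],M=M)
def ray(c,u,v):
    K=np.array([[c["f"],0,c["cx"]],[0,c["f"],c["cy"]],[0,0,1.]])
    p=cv2.undistortPoints(np.array([[[u,v]]],float),K,np.array([c["k1"],0,0,0.]))[0,0]
    return c["M"][:3,3], c["M"][:3,:3]@np.array([p[0],p[1],1])
def plane(c,u,v,z):
    o,d=ray(c,u,v); return o+d*(z-o[2])/d[2]
def tri(rays):
    A=0;b=0
    for o,d in rays:
        d=d/np.linalg.norm(d);P=np.eye(3)-np.outer(d,d);A=A+P;b=b+P@o
    x=np.linalg.solve(A,b); return x,[np.linalg.norm(np.cross(x-o,d/np.linalg.norm(d))) for o,d in rays]
def proj(c,X):
    p=np.linalg.inv(c["M"])@np.append(X,1); a=p[:2]/p[2]; a=a*(1+c["k1"]*(a@a)); return a*c["f"]+[c["cx"],c["cy"]]
def snap(name,fn=None):
    c=cam(name); im=manip.snapshot(name)
    if fn: cv2.imwrite("pics/"+fn,im)
    return c,im
E
python3 - <<'E'
from h import *
for n in("scene","top"): snap(n,n+"1.png"); print(n,manip.camera_info(n))
print(manip.observe())
E
```

```text
scene {'vfov': 56.516599109632374, 'cx': 317.0979932872546, 'cy': 198.14588150585712, 'k1': 0.00971892245044988, 'xyz': array([-126.67070183, -446.70089224,  682.24776698]), 'rotation': array([-1.97026303,  1.12690666, -0.55508184])}
top {'vfov': 43.06503336518466, 'cx': 322.69877390890963, 'cy': 195.9138041827983, 'k1': -0.11867745089762756, 'xyz': array([ 217.58421519,  -30.55106396, 1598.35474095]), 'rotation': array([-2.11485918,  2.10579505, -0.23149859])}
{'time': 0.1, 'qpos': array([-0.84902125,  0.46831331, -0.01161444,  1.60353423,  0.00601801,
        1.0713993 , -0.05629206]), 'joint_vel': array([ 6.07269791e-04, -1.10433604e-03, -6.48771238e-04, -3.44123450e-03,
        3.84555453e-05,  1.03395989e-03, -3.01731666e-04]), 'joint_efforts': array([ 6.27255959e-04, -5.33520806e+01,  2.13045697e-02, -2.51967841e+01,
        1.15110964e-02,  4.21825738e-03,  4.28230089e-05]), 'ee_pos': array([449.74045942, 468.59173979, 230.41677348]), 'eef_rot': array([-1.17211666e+00, -2.91422290e+00,  2.42751090e-03]), 'force': array([-0.21194294, -0.19099687,  0.38568293]), 'ft_torque': array([-0.0166636 , -0.02134087,  0.03359959]), 'finger_force': 0.0, 'opening': 85.31532103294772}
```

View pics/scene1.png

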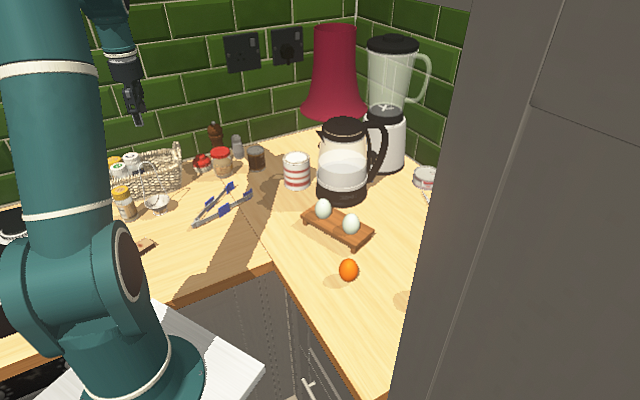

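View pics/top1.png

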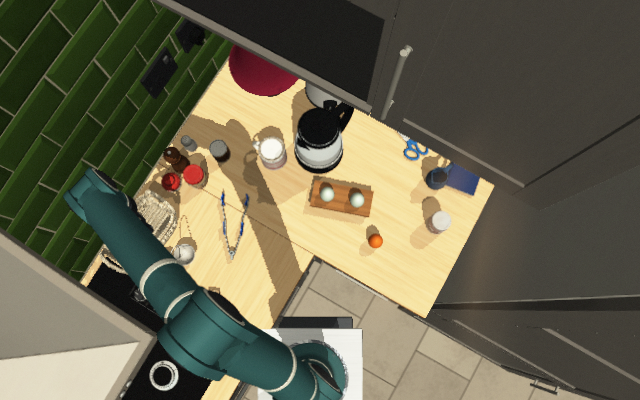

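The scene picture shows the tongs at about (222,205), eggs at (323,208) and (351,223) in the rack, and an orange look-alike at (348,270). In the top picture the tongs are at (235,222) with the pin at (232,250) and jaws to the upper side. The eggs are at (327,195) and (357,200).
Could be mistaken for an egg: orange ball at top (376,241), mug at (271,151), white jar at (440,222). I choose the two pale ones in the rack. Candidates for the tongs: blue scissors at top (414,148), blue jug at (437,178) and the blue-plated V at (235,222). I choose the V.

```bash
python3 - <<'E'
from h import *
def blobs(m,a=4):
    n,l,s,c=cv2.connectedComponentsWithStats(m.astype(np.uint8)); return [(c[i].round(1),s[i,4]) for i in range(1,n) if s[i,4]>=a]
for n,z in(("scene",17),("top",17)):
    c=cam(n); im=cv2.imread(f"pics/{n}1.png"); hsv=cv2.cvtColor(im,cv2.COLOR_BGR2HSV)
    H,S,V=cv2.split(hsv)
    print(n,"blue")
    for p,a in blobs((H>105)&(H<130)&(S>120)&(V>50)):
        print(p,a,plane(c,*p,17).round(0))
    print("pale")
    for p,a in blobs((S<60)&(V>150)&(H>30),30): print(p,a,plane(c,*p,55).round(0))
E
```

```text
scene blue
[228.  183.8] 4 [562. 297.  17.]
[231.8 185.1] 11 [562. 281.  17.]
pale
[423.2  57.7] 70 [2034.  147.   55.]
[387.5  79.9] 1482 [1597.  183.   55.]
[322.6 208.1] 233 [563. -49.  55.]
[350.4 223.5] 253 [ 543. -143.   55.]
top blue
[473.1 184.5] 100 [ 602. -525.   17.]
[222.2 198.5] 20 [552. 285.  17.]
[246.3 200.6] 11 [545. 207.  17.]
[241.4 227.4] 21 [459. 220.  17.]
pale
[321.3 151.4] 474 [698. -32.  55.]
[327.3 194.2] 128 [559. -51.  55.]
[357.4 200.1] 123 [ 540. -145.   55.]
[342.3 362.1] 89 [ 53. -96.  55.]
[170.9 382.8] 104 [-15. 410.  55.]
[344.2 392.4] 32 [ -35. -102.   55.]
```

```bash
python3 - <<'E'
from h import *
print(np.array(manip.camera_info("wrist")["tool_from_camera"]).round(3),manip.camera_info("wrist")["vfov"])
s=manip.observe();Rm=R.from_rotvec(s["eef_rot"]).as_matrix();print(Rm.round(3))
w=np.array([450,240,230])-s["ee_pos"]; print(w, (Rm.T@w).round(0))
c=cam("top");im=cv2.imread("pics/top1.png");hsv=cv2.cvtColor(im,cv2.COLOR_BGR2HSV)
m=(hsv[...,0]<14)&(hsv[...,1]>200)&(hsv[...,2]>180); m[:,:340]=0
ys,xs=np.nonzero(m);print(len(xs),xs.mean(),ys.mean(),plane(c,xs.mean(),ys.mean(),25))
E
```

```text
[[   0.      -0.965   -0.263   64.768]
 [   1.       0.      -0.      -0.369]
 [   0.      -0.263    0.965 -140.881]
 [   0.       0.       0.       1.   ]] 60.25542858816263
[[-0.722  0.692 -0.001]
 [ 0.692  0.722 -0.001]
 [-0.    -0.002 -1.   ]]
[   0.25954058 -228.59173979   -0.41677348] [-158. -165.    1.]
83 375.9277108433735 241.59036144578315 [ 414.55682357 -203.6950123    25.        ]
```

Request:
{"api": "send_rows", "payload": {"rows": [-1,-4,-4.1,0,0,-1,-4,-4.1,0,0,-1,-4,-4.1,0,0,-1,-3.8,-4.1,0,0,-1,0,0,0,-0.152,-1,0,0,0,-0.152,-1,0,0,0,-0.152,-1,0,0,0,-0.152,-1,0,0,0,-0.152,-1,0,0,0,0]}}

```text
time: 1.35
ee_pos: [450.3, 241.0, 231.0]
eef_rot: [-0.01, -3.141, 0.0]
force: [-0.3, -0.8, -0.3]
opening: 85.3
finger_force: 0.0
```

```bash
python3 - <<'E'
from h import *
c,im=snap("wrist","w1.png"); s=manip.observe(); print(s["time"],s["ee_pos"],R.from_rotvec(s["eef_rot"]).as_matrix().round(3)[:,:2])
E
```

```text
1.4 [450.37785121 241.03248528 231.03224096] [[-1.     0.008]
 [ 0.008  1.   ]
 [ 0.    -0.   ]]
```

View pics/w1.png

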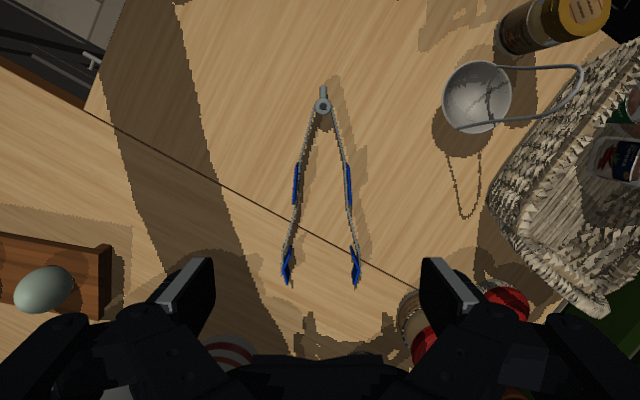

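The wrist picture shows the tongs' pin at (322,105), plates at (296,184) and (347,185), and jaws at (287,267) and (355,268). This confirms the choice of tongs. I'll take a second view to get heights.

Request:
{"api": "send_rows", "payload": {"rows": [-1,-2.5,0,0,0,-1,-2.5,0,0,0,-1,0,0,0,0]}}

```text
time: 1.78
ee_pos: [501.6, 240.5, 230.9]
eef_rot: [0.014, 3.141, -0.001]
force: [-0.0, -0.1, -0.1]
opening: 85.3
finger_force: 0.0
```

```bash
cat >> h.py <<'E'
def bl(im):
    H,S,V=cv2.split(cv2.cvtColor(im,cv2.COLOR_BGR2HSV)); m=((H>105)&(H<130)&(S>120)&(V>40)).astype(np.uint8)
    m=cv2.morphologyEx(m,cv2.MORPH_CLOSE,np.ones((5,5)))
    n,l,s,c=cv2.connectedComponentsWithStats(m)
    return [(c[i],s[i]) for i in range(1,n) if s[i,4]>=60]
E
python3 - <<'E'
from h import *
c2,im2=snap("wrist","w2.png"); im1=cv2.imread("pics/w1.png")
c1=dict(c2); M=c2["M"].copy(); d=np.array([450.378,241.03,231.03])-manip.observe()["ee_pos"]; M[:3,3]+=d; c1["M"]=M
A=bl(im1);B=bl(im2)
for X in(A,B):
    for p,s in X: print(p.round(1),s)
key=lambda t:(round(t[0][1]/40),t[0][0])
f=lambda L:[t for t in L if 240<t[0][0]<400]
for a,b in zip(sorted(f(A),key=key),sorted(f(B),key=key)):
    print(tri([ray(c1,*a[0]),ray(c2,*b[0])]), plane(c1,*a[0],25).round(1),plane(c2,*b[0],25).round(1))
E
```

```text
[294.9 184. ] [292 162   7  43 109]
[348.7 184.5] [346 163   6  42 118]
[286.2 263.9] [282 245  10  40 128]
[354.7 267.8] [350 246  10  39 168]
[294.  133.3] [292 114   6  40 118]
[350.2 133.8] [348 114   6  41 131]
[285.1 221.9] [281 203  11  39 124]
[356.7 225.2] [352 203  10  39 160]
(array([455.9236917 , 217.12114521,  33.25798766]), [np.float64(0.07211122077597797), np.float64(0.07211122077593464)]) [457.6 216.5  25. ] [456.4 216.6  25. ]
(array([456.8631797 , 271.20224367,  33.61781319]), [np.float64(0.1832673954433464), np.float64(0.1832673954434488)]) [458.7 271.8  25. ] [457.4 272.2  25. ]
(array([552.00101619, 203.65065736,  13.72446832]), [np.float64(0.06120889250369248), np.float64(0.06120889250372709)]) [546.8 204.7  25. ] [548.4 204.9  25. ]
(array([553.73377854, 280.68161115,  21.58594583]), [np.float64(0.37351411582143956), np.float64(0.3735141158214948)]) [552.1 279.9  25. ] [552.6 280.7  25. ]
```

Request:
{"api": "send_rows", "payload": {"rows": [-1,2.5,0.2,0,0,-1,2,0.2,2,0,-1,0,0,5,0,-1,0,0,5,0,-1,0,0,5,0,-1,0,0,3,0,-1,0,0,1.5,0,-1,0,0,1.1,0,-1,0,0,0,0,-1,0,0,0,0]}}

```text
time: 3.08
ee_pos: [456.2, 245.6, 6.3]
eef_rot: [0.008, 3.14, 0.002]
force: [0.5, -0.4, 0.8]
opening: 85.5
finger_force: 0.0
```

Request:
{"api": "send_rows", "payload": {"newtons": 40, "rows": [-1,0,-0.1,0.4,0,-0.5,0,0,0,0,-0.27,0,0,0,0,-0.27,0,0,0,0,-0.27,0,0,0,0,-0.27,0,0,0,0]}}

```text
time: 3.82
ee_pos: [456.0, 244.5, 1.8]
eef_rot: [0.008, 3.141, 0.001]
force: [0.2, 0.4, 5.6]
opening: 54.7
finger_force: 5.6
```

Request:
{"api": "send_rows", "payload": {"rows": [-0.23,0,0,0,0,-0.23,0,0,-0.5,0,-0.23,0,0,-2,0,-0.23,0,0,-4,0,-0.23,0,0,-5,0,-0.23,0,0,-5,0,-0.23,0,0,-4,0,-0.23,0,-4,-2,0,-0.23,0,-5,0,0,-0.23,0,-5,0,0,-0.23,0,-4,0,0,-0.23,0,0,0,0]}}

```text
time: 5.32
ee_pos: [454.2, 60.9, 226.3]
eef_rot: [-0.017, -3.141, 0.001]
force: [0.3, 0.8, -0.4]
opening: 52.7
finger_force: 4.7
```

```bash
python3 - <<'E'
from h import *
s=manip.observe(); print(s["opening"],s["finger_force"])
c,im=snap("wrist","w3.png"); snap("scene","s3.png"); np.save("c3.npy",c["M"])
E
```

```text
52.69428972727529 4.7404167271452025
```

View pics/w3.png

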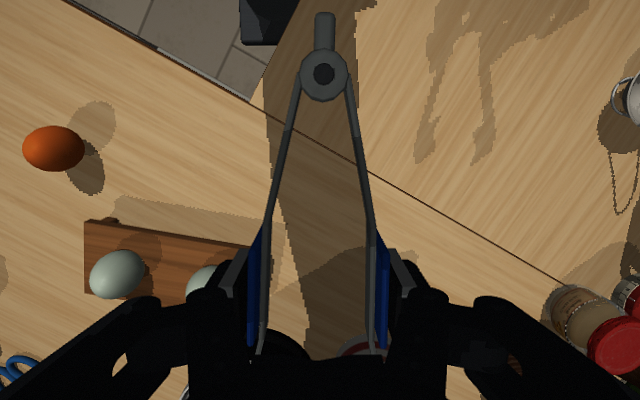

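The tongs hang squeezed but open, with the pin at (323,75). The first egg is at (118,274). The second, at (205,280), is partly hidden by a finger, so I'll shift to see both.

Request:
{"api": "send_rows", "payload": {"rows": [-0.23,-3,2,0,0,-0.23,-3,1,0,0,-0.23,0,0,0,0,-0.23,0,0,0,0]}}

```text
time: 5.92
ee_pos: [513.8, 94.7, 225.7]
eef_rot: [-0.005, -3.14, 0.0]
force: [0.8, 0.3, -0.7]
opening: 52.5
finger_force: 4.7
```

```bash
python3 - <<'E'
from h import *
c,im=snap("wrist","w4.png"); np.save("c4.npy",c["M"])
for n in ("w3","w4"):
    im=cv2.imread(f"pics/{n}.png"); c["M"]=np.load(n.replace("w","c")+".npy")
    H,S,V=cv2.split(cv2.cvtColor(im,cv2.COLOR_BGR2HSV)); m=((H>28)&(H<100)&(S>8)&(S<75)&(V>90)).astype(np.uint8)
    m=cv2.morphologyEx(m,cv2.MORPH_OPEN,np.ones((5,5)))
    cs,_=cv2.findContours(m,0,2)
    for k in cs:
        if cv2.contourArea(k)>400:
            e=cv2.fitEllipse(k);print(n,cv2.boundingRect(k),e,plane(c,*e[0],55).round(1))
cv2.imwrite("pics/w4c.png",cv2.imread("pics/w4.png"))
E
```

```text
w3 (90, 252, 38, 46) ((107.9469985961914, 273.96051025390625), (31.11301612854004, 48.71086120605469), 30.728797912597656) [ 543.4 -153.6   55. ]
w4 (142, 211, 41, 47) ((161.63229370117188, 233.4249725341797), (35.66385269165039, 49.722557067871094), 32.26117706298828) [560.5 -57.2  55. ]
w4 (41, 194, 43, 45) ((61.34907150268555, 215.1238250732422), (32.297386169433594, 52.28083801269531), 39.63645553588867) [ 541.9 -155.    55. ]
```

View pics/w4.png

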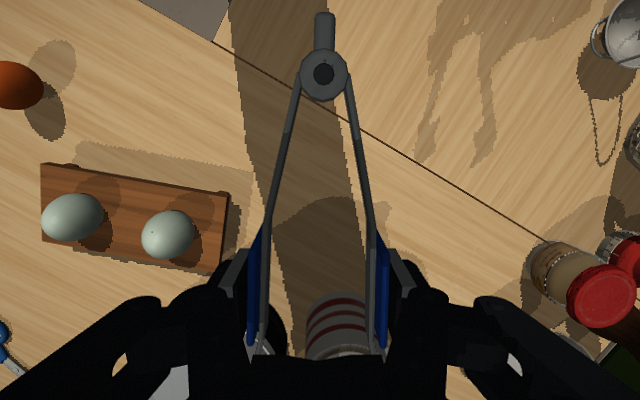

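Both eggs are clear here at about (168,234) and (72,217), but the mask lost their shaded sides. I'll refine it.

```bash
cat >> h.py <<'E'
def eggs(im,rects):
    L,a,b=cv2.split(cv2.cvtColor(im,cv2.COLOR_BGR2LAB)); out=[]
    m=((b<136)&(a<128)&(L>75)).astype(np.uint8)
    for x0,y0,x1,y1 in rects:
        q=np.zeros_like(m); q[y0:y1,x0:x1]=m[y0:y1,x0:x1]
        cs,_=cv2.findContours(q,0,2); k=cv2.convexHull(max(cs,key=cv2.contourArea)); e=cv2.fitEllipse(k); out.append((e,cv2.boundingRect(k)))
    return out
E
python3 - <<'E'
from h import *
V={"w3":[(70,240,150,305)],"w4":[(30,185,112,250),(130,200,210,268)],"scene1":[(338,210,364,240),(312,195,335,222)],"top1":[(346,188,368,212),(316,183,338,206)]}
rs=[[],[]]
for n,r in V.items():
    w=n[0]=="w"; c=cam("wrist" if w else n[:-1])
    if w: c["M"]=np.load(n.replace("w","c")+".npy")
    for i,(e,bb) in enumerate(eggs(cv2.imread(f"pics/{n}.png"),r)):
        print(n,i,np.round(e[0],1),np.round(e[1],1),bb,plane(c,*e[0],55).round(1)); rs[i].append((n,ray(c,*e[0])))
for i in(0,1):
    print(i,tri([r for _,r in rs[i]]),"static",tri([r for n,r in rs[i] if n[0]!="w"]))
E
```

```text
w3 0 [110.8 274.1] [36.4 52.8] (89, 250, 44, 49) [ 543.5 -150.5   55. ]
w4 0 [ 64.9 215.5] [38.3 54.7] (43, 193, 47, 48) [ 542.3 -151.4   55. ]
w4 1 [164.2 233.7] [39.7 51.9] (144, 211, 43, 48) [560.8 -54.7  55. ]
scene1 0 [351.3 218.3] [ 9.2 10.4] (348, 214, 9, 10) [ 563.  -135.5   55. ]
scene1 1 [322.6 203.3] [7.8 9.5] (319, 199, 8, 10) [581.1 -37.9  55. ]
top1 0 [358.5 199.5] [4.8 5.8] (356, 197, 6, 6) [ 542.4 -148.1   55. ]
top1 1 [328.  193.5] [4.8 5.5] (326, 191, 5, 6) [561.  -53.2  55. ]
0 (array([ 539.79672241, -143.93151665,   68.99168227]), [np.float64(3.331981778116375), np.float64(2.9973854483695566), np.float64(5.296190678040355), np.float64(3.148468044969983)]) static (array([ 537.74264496, -146.60274658,   77.83474083]), [np.float64(0.24973476074637377), np.float64(0.24973476074640955)])
1 (array([557.20970614, -50.32099121,  72.39351484]), [np.float64(4.070095451799052), np.float64(2.854240385836026), np.float64(2.6626805227209864)]) static (array([555.89944745, -52.72744542,  77.50015367]), [np.float64(0.22657125029432026), np.float64(0.22657125029440775)])
```

```bash
python3 - <<'E'
from h import *
for n,(r,xs) in {"w4":(234,range(132,210,3)),"w4b":(217,range(36,112,3)),"scene1":(224,range(338,366,2)),"top1":(200,range(346,368,1))}.items():
    im=cv2.imread(f"pics/{n.rstrip('b')}.png"); L=cv2.cvtColor(im,cv2.COLOR_BGR2LAB)
    print(n,[(x,*map(int,L[r,x])) for x in xs])
E
```

```text
w4 [(132, 95, 143, 156), (135, 96, 143, 157), (138, 93, 143, 156), (141, 129, 130, 142), (144, 181, 120, 136), (147, 189, 121, 136), (150, 193, 120, 136), (153, 193, 121, 136), (156, 189, 121, 136), (159, 183, 122, 136), (162, 171, 121, 136), (165, 159, 121, 136), (168, 145, 122, 135), (171, 136, 122, 135), (174, 125, 122, 135), (177, 111, 123, 134), (180, 99, 123, 133), (183, 86, 124, 132), (186, 73, 125, 131), (189, 56, 125, 131), (192, 45, 126, 130), (195, 33, 135, 140), (198, 33, 134, 140), (201, 90, 142, 155), (204, 107, 144, 160), (207, 106, 145, 159)]
w4b [(36, 158, 135, 156), (39, 156, 135, 157), (42, 183, 120, 136), (45, 190, 121, 136), (48, 190, 121, 136), (51, 190, 121, 136), (54, 190, 121, 136), (57, 176, 121, 136), (60, 162, 121, 136), (63, 149, 122, 135), (66, 138, 122, 135), (69, 128, 122, 134), (72, 118, 122, 134), (75, 108, 123, 133), (78, 98, 123, 134), (81, 88, 124, 133), (84, 80, 123, 133), (87, 69, 124, 131), (90, 57, 126, 131), (93, 47, 125, 131), (96, 43, 126, 131), (99, 42, 126, 131), (102, 48, 127, 133), (105, 29, 134, 139), (108, 67, 139, 149), (111, 99, 143, 157)]
scene1 [(338, 171, 148, 171), (340, 164, 148, 170), (342, 167, 128, 145), (344, 225, 122, 141), (346, 237, 124, 137), (348, 243, 124, 137), (350, 246, 124, 136), (352, 246, 124, 136), (354, 244, 123, 137), (356, 236, 123, 138), (358, 215, 121, 141), (360, 115, 143, 159), (362, 150, 145, 167), (364, 160, 147, 167)]
top1 [(346, 139, 146, 167), (347, 128, 146, 165), (348, 127, 145, 165), (349, 80, 137, 149), (350, 110, 123, 137), (351, 148, 120, 138), (352, 174, 119, 139), (353, 196, 120, 139), (354, 217, 121, 139), (355, 232, 122, 138), (356, 241, 124, 135), (357, 248, 125, 133), (358, 250, 125, 132), (359, 248, 125, 133), (360, 245, 124, 135), (361, 241, 123, 135), (362, 231, 122, 138), (363, 210, 120, 140), (364, 155, 134, 155), (365, 141, 145, 167), (366, 142, 147, 168), (367, 136, 148, 167)]
```

Use a<129, b<146, L>38.

```bash
sed -i 's/(b<136)&(a<128)&(L>75)/(b<146)\&(a<130)\&(L>38)/' h.py && cat > m.py <<'E'
from h import *
V={"w3":[(70,235,158,305)],"w4":[(30,185,115,250),(130,200,210,268)],"scene1":[(338,205,364,240),(312,192,335,224)],"top1":[(346,185,368,214),(316,180,338,208)]}
rs=[[],[]]
for n,r in V.items():
    w=n[0]=="w"; c=cam("wrist" if w else n[:-1])
    if w: c["M"]=np.load(n.replace("w","c")+".npy")
    for i,(e,bb) in enumerate(eggs(cv2.imread(f"pics/{n}.png"),r)):
        print(n,i,np.round(e[0],1),np.round(e[1],1),bb,plane(c,*e[0],55).round(1)); rs[i].append((n,ray(c,*e[0])))
for i in(0,1):
    x,r=tri([r for _,r in rs[i]]);print(i,x.round(1),np.round(r,1),"static",tri([r for n,r in rs[i] if n[0]!="w"])[0].round(1))
E
python3 m.py
```

```text
w3 0 [116.2 274.3] [44.8 58.9] (89, 250, 56, 50) [ 543.8 -145.    55. ]
w4 0 [ 71.4 216.9] [47.  63.4] (40, 193, 64, 48) [ 543.7 -145.    55. ]
w4 1 [167.4 234.4] [46.9 54.9] (141, 210, 53, 49) [561.5 -51.7  55. ]
scene1 0 [350.4 223.4] [17.1 20.6] (342, 213, 18, 21) [ 543.3 -142.7   55. ]
scene1 1 [323. 208.] [16.  20.7] (315, 198, 17, 21) [563.5 -49.2  55. ]
top1 0 [356.6 199.3] [13.6 14.6] (350, 193, 14, 14) [ 543.1 -142.4   55. ]
top1 1 [326.8 193.6] [13.5 14.2] (320, 187, 14, 14) [560.7 -49.4  55. ]
0 [ 542.7 -143.1   56.8] [0.6 0.6 0.8 0.9] static [ 543.2 -142.5   55. ]
1 [560.5 -50.2  57.5] [0.3 0.6 0.8] static [560.7 -50.   57.1]
```

```bash
python3 - <<'E'
from h import *
c=cam("wrist"); s=manip.observe(); p0=s["ee_pos"]; print(p0)
def atx(c,u,v,x): o,d=ray(c,u,v); return o+d*(x-o[0])/d[0]
q=atx(c,323.5,74.5,p0[0]-80); print("held pin rel tcp",q-p0)
M=c["M"].copy(); M[:3,3]+=np.array([450.378,241.03,231.03])-p0; c1=dict(c,M=M)
print("table pin",atx(c1,322.5,105.5,376.4)-[456,244.5,1.8])
for n in("scene","top"):
    c,im=snap(n,n+"5.png")
    for p,st in bl(im)+[(a,b) for a,b in []]: print(n,p.round(1),st)
    print("exp jaws",proj(c,p0+[95,0,15]).round(1), proj(c,p0+[95,38,15]).round(1), proj(c,p0+[95,-38,15]).round(1))
    u,v=proj(c,p0+[95,0,15]).astype(int)
    cv2.imwrite(f"pics/{n}5c.png",cv2.resize(im[max(0,v-50):v+50,u-70:u+70],None,fx=3,fy=3,interpolation=0))
a=cv2.imread("pics/scene5c.png");b=cv2.imread("pics/top5c.png");h=min(len(a),len(b));cv2.imwrite("pics/b5.png",np.vstack([a[:h],b[:h]])[:600])
E
```

```text
[513.74748606  94.33705907 225.89281741]
held pin rel tcp [-80.           1.62182699  -4.77613355]
table pin [-79.6          2.38770691 -89.01649686]
exp jaws [284.9 127.4] [273.3 124.3] [296.8 130.6]
top [473.2 184.6] [468 175  11  20  97]
exp jaws [276. 162.] [262.4 162. ] [289.7 162.1]
```

View pics/b5.png

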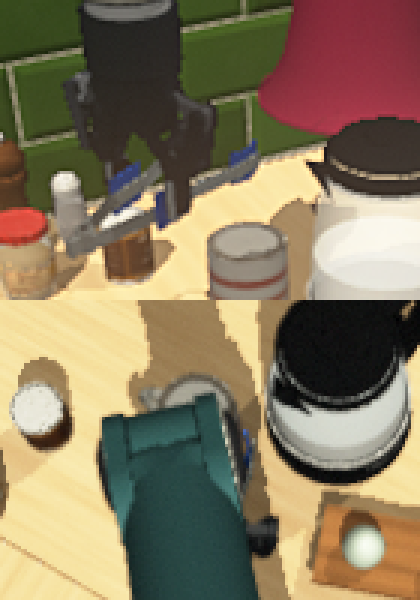

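In the upper crop (scene) the right jaw shows at crop (243,160), where 246,160 was predicted, so the tongs sit level and straight in the gripper. Going above the left egg with the tongs turned.

Request:
{"api": "send_rows", "payload": {"rows": [-0.28,4.2,0,0,0,-0.28,0,-4,0,0,-0.28,0,-4,0,0,-0.28,0,-3.2,0,0,-0.28,0,0,0,0.17,-0.28,0,0,0,0.17,-0.28,0,0,4,0,-0.28,0,0,3,0,-0.28,0,0,0,0,-0.28,0,0,0,0]}}

```text
time: 7.32
ee_pos: [472.9, -17.9, 157.4]
eef_rot: [0.539, 3.093, 0.001]
force: [0.9, 0.0, -0.1]
opening: 54.4
finger_force: 4.4
```

```bash
cat > g.py <<'E'
from h import *
import sys
E={"B":[560.7,-50.2],"A":[543,-143.2]}
s=manip.observe(); Rm=R.from_rotvec(s["eef_rot"]).as_matrix(); p=s["ee_pos"]; jaw=p-95*Rm[:,0]-15.2*Rm[:,2]
print(s["time"],"tcp",p.round(1),"jaw",jaw.round(1),"yaw",np.arctan2(-Rm[1,0],-Rm[0,0]).round(3),"tilt",Rm[:,2].round(3),"op",round(s["opening"],1),"F",s["force"].round(2),"T",s["ft_torque"].round(3),"ff",round(s["finger_force"],1))
for k,e in E.items(): print(k,(Rm.T@(np.array([*e,57])-jaw)/10).round(2))
E
python3 g.py
```

```text
7.325 tcp [472.9 -17.9 157.4] jaw [562.2 -50.1 172.8] yaw -0.345 tilt [ 0.002  0.    -1.   ] op 54.4 F [ 0.92  0.03 -0.12] T [-0.01  -0.074  0.003] ff 4.4
B [ 0.16 -0.07 11.58]
A [-1.32 -9.42 11.57]
```

Request:
{"api": "send_rows", "payload": {"rows": [-0.28,0.15,-0.05,3.2,0,-0.28,0,0,3.2,0,-0.28,0,0,0,0,-0.28,0,0,0,0]}}

```text
time: 7.82
ee_pos: [472.0, -17.9, 93.9]
eef_rot: [0.539, 3.092, 0.001]
force: [-0.0, -0.0, -0.9]
opening: 54.9
finger_force: 4.4
```

```bash
python3 g.py; python3 - <<'E'
from h import *
c,a=snap("scene");_,b=snap("top")
a=cv2.resize(a[150:250,230:390],None,fx=5,fy=5,interpolation=2);cv2.imwrite("pics/s6.png",np.vstack([a,]))
E
```

```text
7.825 tcp [472.  -17.9  93.9] jaw [561.4 -50.  109.4] yaw -0.345 tilt [ 0.003  0.    -1.   ] op 54.9 F [-0.03 -0.04 -0.89] T [ 0.026  0.006 -0.008] ff 4.4
B [ 0.07 -0.05  5.24]
A [-1.41 -9.4   5.23]
```

View pics/s6.png

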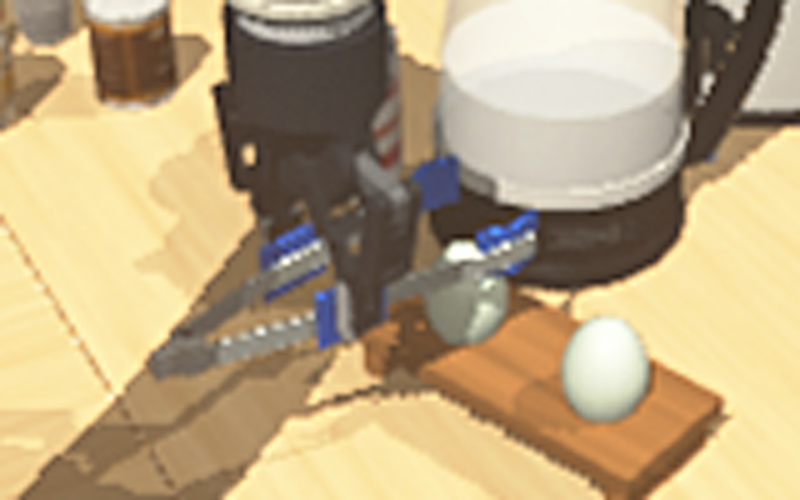

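The jaws (437,183) and (507,240) flank the left egg (466,300) from above, as wanted. I'll take a force baseline while descending.

```bash
cat > wgt.py <<'E'
from h import *
F=[]
for i in range(12):
    manip.snapshot("top"); s=manip.observe(); F.append([*s["force"],*s["ft_torque"],*s["joint_efforts"][1:6]])
F=np.array(F);print(F.mean(0).round(3));print((F.std(0)/12**.5).round(3),s["time"])
E
python3 wgt.py
```

```text
[ 1.2800e-01  1.9800e-01 -7.8800e-01  8.0000e-03  1.8000e-02 -3.0000e-03
 -3.9915e+01  1.2800e+00 -1.6923e+01  9.0000e-03 -4.0000e-03]
[0.137 0.14  0.138 0.012 0.006 0.009 0.027 0.001 0.012 0.    0.001] 8.525
```

Request:
{"api": "send_rows", "payload": {"rows": [-0.28,0.05,0,2,0,-0.28,0,0,1.6,0,-0.28,0,0,1,0,-0.28,0,0,0.6,0,-0.28,0,0,0,0]}}

```text
time: 9.15
ee_pos: [470.0, -17.7, 40.0]
eef_rot: [-0.539, -3.094, 0.0]
force: [0.4, 0.8, -0.8]
opening: 54.8
finger_force: 4.4
```

```bash
python3 g.py
```

```text
9.15 tcp [470.  -17.7  40. ] jaw [559.5 -49.8  55.1] yaw -0.345 tilt [-0.001 -0.    -1.   ] op 54.8 F [ 0.38  0.77 -0.77] T [ 0.057 -0.002 -0.004] ff 4.4
B [-0.13  0.   -0.19]
A [-1.61 -9.35 -0.19]
```

Request:
{"api": "send_rows", "payload": {"newtons": 50, "rows": [-0.28,-0.1,0,-0.15,0,-0.1,0,0,0,0,0.1,0,0,0,0,1,0,0,0,0,1,0,0,0,0,1,0,0,0,0,1,0,0,0,0]}}

```text
time: 10.02
ee_pos: [471.6, -17.9, 42.0]
eef_rot: [0.538, 3.094, 0.0]
force: [0.8, 1.0, 1.1]
opening: 42.3
finger_force: 50.7
```

```bash
python3 g.py
```

```text
10.025 tcp [471.6 -17.9  42. ] jaw [561.  -50.   57.3] yaw -0.345 tilt [ 0.001  0.    -1.   ] op 42.3 F [0.8  0.96 1.12] T [ 0.058 -0.488  0.108] ff 50.7
B [ 0.03 -0.03  0.03]
A [-1.45 -9.38  0.03]
```

Request:
{"api": "send_rows", "payload": {"rows": [1,0,0,-0.5,0,1,0,0,-1,0,1,0,0,-2,0,1,0,0,-2,0,1,0,0,-1,0,1,0,0,0,0,1,0,0,0,0,1,0,0,0,0]}}

```text
time: 11.02
ee_pos: [470.6, -18.0, 106.1]
eef_rot: [-0.539, -3.094, 0.001]
force: [-1.4, 0.4, -1.3]
opening: 42.5
finger_force: 50.8
```

```bash
python3 g.py; python3 wgt.py; python3 - <<'E'
from h import *
c,a=snap("scene")
cv2.imwrite("pics/s7.png",cv2.resize(a[150:250,230:390],None,fx=5,fy=5,interpolation=2))
E
```

```text
11.025 tcp [470.6 -18.  106.1] jaw [560.1 -50.1 121.2] yaw -0.345 tilt [-0.001 -0.    -1.   ] op 42.5 F [-1.38  0.42 -1.27] T [0.028 0.043 0.018] ff 50.8
B [-0.07  0.02  6.42]
A [-1.55 -9.33  6.42]
[-2.3000e-02 -2.3500e-01 -1.2020e+00 -1.0000e-03  8.0000e-03 -5.0000e-03
 -3.9228e+01  1.2540e+00 -1.7699e+01  1.2000e-02 -1.5000e-02]
[0.131 0.127 0.18  0.01  0.007 0.007 0.015 0.    0.005 0.    0.001] 11.625
```

View pics/s7.png

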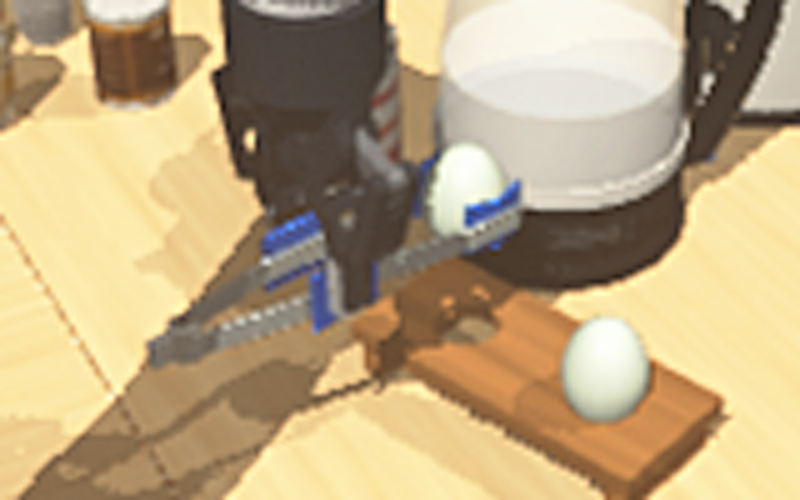

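The egg is held upright in the jaws, clear of the rack, and the left hole is visible at (475,325). The first weight suggests empty, but it is noisy, so I'll average more.

```bash
sed -i 's/range(12)/range(32)/;s/12\*\*.5/32**.5/' wgt.py && python3 wgt.py
```

```text
[ 8.0000e-02 -1.1300e-01 -9.1800e-01  6.0000e-03  2.4000e-02  5.0000e-03
 -3.9232e+01  1.2540e+00 -1.7726e+01  1.2000e-02 -1.7000e-02]
[0.102 0.071 0.092 0.004 0.004 0.005 0.001 0.    0.    0.    0.   ] 13.275
```

This egg is empty (about 0.2 N over the tongs alone). Setting it back in its hole.

Request:
{"api": "send_rows", "payload": {"rows": [1,-0.07,0,2,0,1,0,0,2,0,1,0,0,1.2,0,1,0,0,0.6,0,1,0,0,0.4,0,1,0,0,0.2,0,1,0,0,0,0,1,0,0,0,0]}}

```text
time: 14.28
ee_pos: [472.1, -18.2, 43.1]
eef_rot: [0.539, 3.094, 0.0]
force: [0.1, 0.1, -0.3]
opening: 42.8
finger_force: 50.8
```

```bash
python3 g.py
```

```text
14.275 tcp [472.1 -18.2  43.1] jaw [561.5 -50.3  58.3] yaw -0.345 tilt [ 0.001  0.    -1.   ] op 42.8 F [ 0.06  0.08 -0.28] T [0.082 0.019 0.052] ff 50.8
B [ 0.07 -0.02  0.13]
A [-1.4  -9.37  0.13]
```

Down 1.5 mm more, then release gently.

Request:
{"api": "send_rows", "payload": {"rows": [1,0.05,0,0.15,0,1,0,0,0,0,0.0,0,0,0,0,-0.05,0,0,0,0,-0.1,0,0,0,0,-0.17,0,0,0,0,-0.23,0,0,0,0,-0.28,0,0,0,0,-0.28,0,0,0,0,-0.28,0,0,0,0]}}

```text
time: 15.52
ee_pos: [471.4, -18.1, 41.3]
eef_rot: [0.539, 3.095, 0.0]
force: [-0.2, -0.2, -1.0]
opening: 55.1
finger_force: 4.3
```

```bash
python3 g.py;  python3 - <<'E'
from h import *
c,a=snap("scene")
cv2.imwrite("pics/s8.png",cv2.resize(a[150:250,230:390],None,fx=5,fy=5,interpolation=2))
E
```

```text
15.525 tcp [471.4 -18.1  41.3] jaw [560.8 -50.2  56.5] yaw -0.345 tilt [ 0.  0. -1.] op 55.1 F [-0.23 -0.19 -1.02] T [0.022 0.002 0.064] ff 4.3
B [ 0.01 -0.   -0.05]
A [-1.47 -9.35 -0.05]
```

View pics/s8.png

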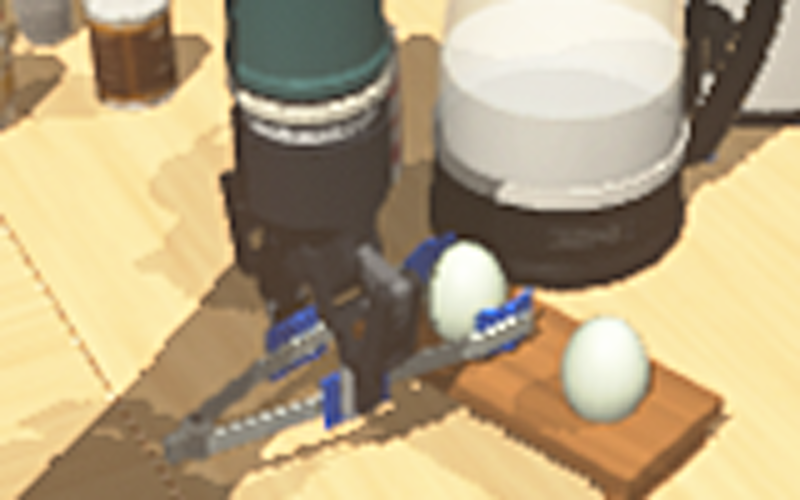

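The empty egg stands upright in its hole at (467,292) between the open jaws. Now up and across to the other egg.

Request:
{"api": "send_rows", "payload": {"rows": [-0.28,0,0,-0.6,0,-0.28,0,0,-2,0,-0.28,0,0,-3,0,-0.28,0,0,-2.4,0,-0.28,0,0,0,0,-0.28,-0.75,-3,0,0,-0.28,-0.75,-3.4,0,0,-0.28,0,-3,0,0,-0.28,0,0,0,0,-0.28,0,0,0,0]}}

```text
time: 16.82
ee_pos: [453.5, -111.0, 120.7]
eef_rot: [-0.538, -3.094, -0.001]
force: [0.0, 0.4, -0.0]
opening: 55.0
finger_force: 4.3
```

```bash
python3 g.py;  python3 - <<'E'
from h import *
c,a=snap("scene","s9.png");t,b=snap("top","t9.png")
e0=eggs(a,[(312,192,335,224),(338,205,364,240)]); print([(np.round(e[0],1),bb) for e,bb in e0])
print([(np.round(e[0],1),bb,plane(t,*e[0],55).round(1)) for e,bb in eggs(b,[(316,180,338,208),(346,185,368,214)])])
print(plane(c,*e0[0][0][0],55))
E
```

```text
16.825 tcp [ 453.5 -111.   120.7] jaw [ 542.9 -143.   135.8] yaw -0.344 tilt [-0.001  0.    -1.   ] op 55.0 F [ 0.    0.38 -0.01] T [-0.025 -0.053  0.001] ff 4.3
B [1.45 9.34 7.88]
A [-0.02 -0.01  7.88]
[(array([320.5, 215.7]), (312, 204, 18, 20)), (array([351.7, 217.7]), (338, 205, 26, 29))]
[(array([327. , 193.7]), (320, 187, 15, 15), array([560.4, -50.2,  55. ])), (array([351.9, 199.5]), (346, 185, 22, 29), array([ 542.1, -127.7,   55. ]))]
[531.61317075 -60.17028591  55.        ]
```

Request:
{"api": "send_rows", "payload": {"rows": [-0.28,0,0,2.4,0,-0.28,0,0,2,0,-0.28,0,0,1.6,0,-0.28,0,0,1.2,0,-0.28,0,0,0.6,0,-0.28,0,0,0,0,-0.28,0,0,0,0]}}

```text
time: 17.8
ee_pos: [454.1, -111.7, 43.7]
eef_rot: [0.539, 3.094, 0.0]
force: [-0.4, 0.7, -0.7]
opening: 54.7
finger_force: 4.3
```

```bash
python3 g.py
```

```text
17.8 tcp [ 454.1 -111.7   43.7] jaw [ 543.5 -143.8   59. ] yaw -0.345 tilt [ 0.001 -0.    -1.   ] op 54.7 F [-0.36  0.74 -0.74] T [0.041 0.057 0.028] ff 4.3
B [1.55 9.39 0.2 ]
A [0.07 0.04 0.2 ]
```

Request:
{"api": "send_rows", "payload": {"newtons": 55, "rows": [-0.28,0.05,0.03,0.15,0,-0.1,0,0,0,0,0.1,0,0,0,0,1,0,0,0,0,1,0,0,0,0,1,0,0,0,0,1,0,0,0,0,1,0,0,-0.5,0,1,0,0,-1,0,1,0,0,-2,0,1,0,0,-2,0,1,0,0,-1,0]}}

```text
time: 19.3
ee_pos: [453.6, -111.3, 108.1]
eef_rot: [0.539, 3.093, 0.0]
force: [0.8, -0.2, -0.9]
opening: 42.2
finger_force: 58.4
```

```bash
python3 g.py; python3 wgt.py
```

```text
19.3 tcp [ 453.6 -111.3  108.1] jaw [ 543.  -143.5  123.4] yaw -0.345 tilt [ 0.001 -0.    -1.   ] op 42.2 F [ 0.76 -0.23 -0.92] T [ 0.056  0.075 -0.033] ff 58.4
B [1.5  9.37 6.64]
A [0.02 0.02 6.64]
[-1.1200e-01  6.6000e-02 -2.0410e+00  3.3000e-02  1.1300e-01  3.0000e-03
 -3.9103e+01  1.5710e+00 -1.7944e+01  1.6000e-02 -9.7000e-02]
[0.082 0.086 0.083 0.006 0.005 0.006 0.086 0.007 0.033 0.001 0.006] 20.9
```

This one is about 1.25 N over the tongs, so it is the full egg. Lifting to about 190 mm.

Request:
{"api": "send_rows", "payload": {"rows": [1,0,0,-1,0,1,0,0,-2,0,1,0,0,-2,0,1,0,0,-1.5,0,1,0,0,-0.5,0,1,0,0,0,0,1,0,0,0,0,1,0,0,0,0,1,0,0,0,0]}}

```text
time: 22.02
ee_pos: [453.1, -111.1, 176.4]
eef_rot: [-0.539, -3.094, 0.0]
force: [0.5, -1.1, -1.9]
opening: 42.5
finger_force: 58.4
```

```bash
python3 g.py;  python3 - <<'E'
from h import *
c,a=snap("scene","s10.png");t,b=snap("top")
print([(np.round(e[0],1),bb,plane(t,*e[0],55).round(1)) for e,bb in eggs(b,[(316,180,338,208)])])
cv2.imwrite("pics/s10c.png",cv2.resize(a[130:250,230:390],None,fx=5,fy=5,interpolation=2))
E
```

```text
22.025 tcp [ 453.1 -111.1  176.4] jaw [ 542.5 -143.3  191.5] yaw -0.345 tilt [-0.001  0.    -1.   ] op 42.5 F [ 0.47 -1.11 -1.94] T [ 0.018  0.077 -0.046] ff 58.4
B [ 1.42  9.38 13.45]
A [-0.05  0.03 13.45]
[(array([327. , 193.6]), (320, 187, 15, 14), array([560.7, -50.2,  55. ]))]
```

View pics/s10c.png

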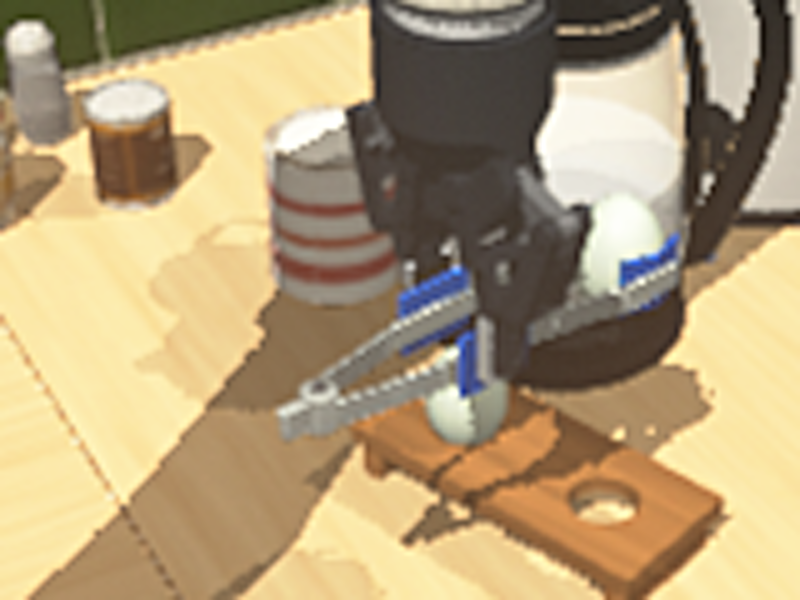

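The full egg is held in the jaws at (625,245), the empty one stands in the left hole at (467,410), and the right hole is empty at (603,503).

```bash
python3 -c "
from bench import manip
print(manip.finish_job())"
```

```text
the job is handed in; nothing more can be done
None
```

The job is handed in: the full egg (the one from the right hole, about 1.25 N over the tongs alone) is held in the tongs with its centre at about 190 mm, and the empty one stands back upright in the left hole of the rack.

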